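# Lock the hold-down bar over a well plate with a quarter-turn thumbscrew

### The job

Get the well plate ready for the shaker: swing the hold-down bar over it until the hole in the bar's end is in line with the round latch post, then take the wing-headed thumbscrew from its holder, pass it through bar and post until its collar is down flat on the bar, and turn it clockwise a quarter turn so that it clamps tight, then let go. The slot inside the post stands at no set angle, so feel for it with light pressure and never force the screw; do not disturb the plate or the things around.

Things in the scene. Friction and masses are not known exactly. Their poses are not given: they have to be found in the camera images.
- base: Aluminium shaker adapter, 146 (own x) x 184 (own y) x 12 mm, fixed to the bench. Origin: centre of its underside, z up. In its middle a nest with a well plate; pivot post at own y = +66 mm; latch post (round, hollow, 44 mm across) at own y = -66 mm.
- pivot (a point): On the hinge axis of the steel hold-down bar, at the bar's top face (42 mm above the bench). The bar, 24 mm wide and 10 mm thick, swings level about it; light friction keeps it where it is left; there is no stop at the latch post (it can run 20 mm past). It starts swung open toward the base's -x and is closed when it lies along the base's y axis.
- bar_hole (a point): Centre of the hole (23 mm across, 1.5 mm lead-in) in the bar's free end, at the bar's top face, 42 mm above the bench, 132 mm from the pivot. The end is 40 x 44 mm. The point's axes turn with the bar; they are parallel to the base's when the bar is closed. Bar: z 32 to 42 mm, two rubber pads under it down to 29 mm.
- bar_handle (a point): Point in the upright round black handle on the bar, 20 mm above the bar's top face (62 mm above the bench), 60 mm from the pivot axis toward the hole. Handle: 14 mm across (17 mm at foot and top), 27 mm high, top 69 mm above the bench. Pinch it from above at any yaw; with the TCP 2 mm above this point the fingertips clear the bar.
- socket (a point): Centre of the latch post's top, 29 mm above the bench (3 mm under the bar). Flush in it a steel disc 6 mm thick with a slot 22.5 x 8.5 mm over a cavity. The slot lies up to 0.8 rad either side of the base's y axis (no pose given; hidden once the bar is over it) and is found by feel: the screw's cross bar falls in only within about 0.15 rad of it. Off the slot the disc is rigid to a push.
- catch (a joint): Lift of the slotted disc (a spring catch) in the latch post, in m: 0 at rest, about 0.002 when the screw is turned tight. Spring: 3 N preload and 2.5 N per mm. How it locks: turned clockwise (seen from above) from where it fell in, the home screw's cross bar meets ramps under the disc after about 30 degrees, draws it up by 70 degrees (about 0.1 N m), then runs level to a stop at about 100.
- screw: Quarter-turn thumbscrew with flat wing head, upright in one of two holder holes, tip 5.5 mm above the bench. Origin: centre of its tip, z up. From the tip: cross bar 20 (own x) x 6 x 5 mm; neck 6 mm across to z = 15.5; shoulder 21.5 mm across (fits the bar's hole) to 24.5; collar 32 mm across to 28.5; wing to z = 51. About 60 g.
- wing (a point): Middle of the thumbscrew's wing, 39.5 mm above its tip; wing 28 (own x) x 10 (own y) x 23 mm. Grip it across the 10 mm from above, TCP 9 to 10 mm above this point (fingertips just over the collar). Site axes = screw axes. Screw standing on the disc off the slot: this point 68.5 mm above the bench; screw home, collar on the bar: 57 mm.
- pin: Plain locating pin with a ROUND knob (25 mm across) and a plain 20 mm shank, in the other hole of the white holder block (112 x 46 x 30 mm, holes 64 mm apart); not needed. Origin: centre of its lower tip.
- plate: White well plate, 86 x 128 x 15 mm, lying loose in the nest, top face 27 mm above the bench. Origin: centre of its underside. It stays where it is.
- flask: Culture flask lying flat, 52 x 108 x 25 mm, bystander.
- timer: Small timer, 58 x 66 x 18 mm, bystander.
- objective: Objective in a clear canister, 39 mm across, 64 mm high, bystander.

How it is judged:
On the way, in this order (a step that is already met when the one before it is completed fails the run):
1. the bar is swung over the plate and its hole is in line with the latch post (horizontal distance between bar_hole and socket below 0.004 m), for 0.2 s.
2. the thumbscrew is through bar and post, its collar down on the bar (z of screw in the frame of base below 0.0195 m and horizontal distance between screw and socket below 0.003 m and horizontal distance between bar_hole and socket below 0.004 m), for 0.1 s.
3. the thumbscrew is turned clockwise until the catch is drawn up (value of joint catch above 0.001 m), for 0.2 s.
At the end, for the whole second after the job is handed in: Bar hole within 4 mm and screw within 3 mm of the latch post's axis; screw upright (0.1 rad), at rest, collar on the bar (tip under 19.5 mm above the base's underside), holding the catch up by over 1 mm; well plate in its nest (within 6 mm, not lifted) (all of step 2 and value of joint catch above 0.001 m and angle between screw's own z axis and vertical below 0.1 rad and linear speed of screw below 0.02 m/s and horizontal distance between plate and base below 0.006 m and z of plate in the frame of base below 0.015 m); the robot touches nothing.
It fails at once if the thumbscrew is forced: more than 35 N between it and the fixture (contact force between screw and base above 35 N).
It fails at once if the well plate is shifted, lifted or pressed (horizontal distance between plate and base above 0.008 m or z of plate in the frame of base above 0.017 m or contact force between plate and the arm above 10 N or contact force between plate and the fingers above 10 N).
It fails at once if a bystander is knocked about (distance of any of flask, timer, objective from where it was at the start of the episode above 0.02 m).
It also fails if it takes over 72 s, if anything falls off the work surface, if the arm or the gripper's body presses on something with over 40 N, if the wrist force passes 120 N, or if a joint passes its speed limit or range.

### The arm

A 7-joint arm with a two-finger parallel gripper is mounted at the origin on the work surface; the furniture and walls round the work are solid. World frame = base frame: x ahead of the robot, y to its left, z up, the work surface at z = 0. Lengths are in m, angles in rad, forces in N, time in s.
With the tool pointing down it reaches from about 0.35 to 0.9 m from the base axis. Payload 8.1 kg.
Tool frame: the origin (TCP) lies between the finger pads, 19 mm behind the fingertips; this is the grasp point; z points along the fingers, y is the line along which they close (so a half turn about z gives the same grasp; the last joint's range is limited). The gripper opens to 92 mm and grips with 3 to 60 N. Pads are 19 mm wide; open, the fingers measure 130 mm over their backs; the gripper's body (75 mm by 190 mm) begins 47 mm behind the grasp point.
Start: joints at [1.193, 0.434, 0.025, 1.573, -0.012, 1.134, -0.075], TCP at [0.17, -0.602, 0.246] pointing down, gripper open.
Joint ranges: [-2.62, 2.62], [-0.44, 2.09], [-1.27, 1.32], [0.08, 2.57], [-1.32, 4.46], [0.12, 2], [-2.74, 2.74]. Speed limits (rad/s): [2.22, 2.22, 3.01, 3.01, 3.14, 3.14, 3.14].

### API

Orientations are given as a rotation vector (axis times angle).
In Python, from cell import arm gives the robot as it stands.
- The arm moves only by the tool carry_out, never from a script. Its arguments are lists of equal length, an entry for each row: "claw": the finger opening in cm, from 0 to 9.18; "delta_pos": the shift along the tool's x, y, z in cm, a list of three; "angular": the turn, a rotation vector about the tool's x, y, z in rad, a list of three. In form: {"claw": [claw, ...], "delta_pos": [[dx, dy, dz], ...], "angular": [[ax, ay, az], ...]}. A call has 1 to 20 rows; each row shifts and turns the commanded pose from where the row before left it, along the tool's axes as they then stand; what a row does not reach is not made up. A row lasts 1/10 s, in which the tool goes at most 50 mm and 8.59 degrees, less where a joint would pass 70% of its speed; a pose out of reach is approached as far as the arm can. A call with a gripper value outside its range is refused whole. The fingers move at their own pace and stop on an object; "force" is the grip in N (left out, the last holds). Time passes only in rows, so rows that do not move let the fingers close. It gives the time, the measured TCP pose, the force, the opening and the grip force at its end, in the units of the state.
- arm.observe(): the state, without advancing time (a new reading comes with each control period).
- arm.get_image(name): name is "scene" or "top" or "wrist"; returns a dict with "frame" (400x640x3 uint8, red, green, blue), "mtx" (3x3 intrinsics, pixels), "dist" ([k1, k2, p1, p2, k3] as OpenCV has them; the pictures are not rectified), "T" (4x4, takes a point from camera to world coordinates). Camera axes: x right, y down, z forward; pixel columns grow to the right and rows downward; lengths in m; the calibration is good to about 2 mm. A picture is of the moment at which its call begins. There is no depth.
- arm.sign_off(): hands the job in; it is judged then, once.
Trained networks look in a picture, given as the dict that the camera call returned (one of the last four; its "shot" number tells which), for a name from the list of things; names that differ only in an ending like _2 or _b are one class to them, and where a whole thing is asked for, a point or a joint stands for the part that bears it (a point fixed in the world has none). Each returns a list of dicts, best first, with "conf" (0 to 1); they miss things now and then, are a little off and sometimes report something else, mostly with a low value. They report only what shows in the picture. A call takes as long as a camera call.
- arm.look_for(label, picture): "centre" ([column, row] as shares, 0 to 1, of the picture: columns of its width, rows of its height, amid what is visible of it).
- arm.trace(label, picture): "region" (400x640 bool, what is visible of it) and "centre" ([column, row] as shares, 0 to 1, of the picture: columns of its width, rows of its height, amid what is visible of it).
- arm.place_of(label, picture): "centre" ([column, row] as shares, 0 to 1, of the picture: columns of its width, rows of its height: a listed point, or the origin of a listed thing).
The state is a dict: "clock": time; "joints": joint angles; "dq": joint speeds; "joint_efforts": joint torques, N m; "position": TCP position; "ee_rot": TCP orientation; "force": force on the tool from outside, world axes, zero at the start; "ft_torque": the same for the moment, N m; "width": opening from 0.0 (shut) to 1.0 (fully open); "gripper_force": force on a finger pad.
Only numpy, scipy, OpenCV 4.12 (cv2) and the standard library are available. Lean on these libraries where they do the work, as an engineer would, in place of code of your own. Each camera call takes 0.05 s, during which the arm holds its last target. There are 200 camera calls.

## Working session

There is one attempt and no reset: what is moved stays moved. The work goes in short steps, Python scripts to look and compute and a tool call to move; the robot and the scene stay as the last step left them, time stands still between calls to the robot, and variables do not carry over. Pictures are saved under pics/ and viewed, at most 10 in all, crops included, and the job is handed in when it is done.

Besides the shell and the picture viewer there is one more tool, called after "Emit:" by a JSON object that holds its "method" and its "body", one argument or row to a line. carry_out: Moves the arm, as the interface text tells. Its arguments: {"type":"object","properties":{"claw":{"type":"array","items":{"type":"number"}},"delta_pos":{"type":"array","items":{"type":"array","items":{"type":"number"}}},"angular":{"type":"array","items":{"type":"array","items":{"type":"number"}}},"force":{"type":"number"}},"required":["claw","delta_pos","angular"]}

```bash
mkdir -p pics; ls
cat > h.py <<'E'
import numpy as np, cv2
from cell import arm
from scipy.spatial.transform import Rotation as R
def ray(p,c):
    uv=np.array([[[c[0]*640,c[1]*400]]],float)
    n=cv2.undistortPoints(uv,np.array(p["mtx"]),np.array(p["dist"]))[0,0]
    T=np.array(p["T"]); d=T[:3,:3]@[n[0],n[1],1]; return T[:3,3],d/np.linalg.norm(d)
def atz(p,c,z):
    o,d=ray(p,c); return o+d*(z-o[2])/d[2]
def tri(rs):
    A=np.zeros((3,3));b=np.zeros(3)
    for o,d in rs:
        M=np.eye(3)-np.outer(d,d);A+=M;b+=M@o
    return np.linalg.solve(A,b)
def proj(p,X):
    T=np.linalg.inv(np.array(p["T"]));q=T[:3,:3]@np.asarray(X,float)+T[:3,3]
    return cv2.projectPoints(q[None],np.zeros(3),np.zeros(3),np.array(p["mtx"]),np.array(p["dist"]))[0].ravel()
def save(p,n): cv2.imwrite("pics/"+n,p["frame"][:,:,::-1])
E
python3 - <<'E'
from h import *
P={n:arm.get_image(n) for n in("scene","top")}
for n in P: save(P[n],n+".png")
Z=dict(base=0,pivot=.042,bar_hole=.042,bar_handle=.062,socket=.029,screw=.0055,wing=.045,pin=.0055,plate=.012,flask=0,timer=0,objective=0)
for l in Z:
    rs=[]
    for n in P:
        r=arm.place_of(l,P[n])
        for k in r[:2]: print(l,n,round(k["conf"],2),np.round(np.array(k["centre"])*[640,400],1),np.round(atz(P[n],k["centre"],Z[l]),4))
        if r: rs.append(ray(P[n],r[0]["centre"]))
    if len(rs)==2: print("  tri",np.round(tri(rs),4))
s=arm.observe();print(s["clock"],s["position"],s["ee_rot"],s["width"],s["force"]); print(R.from_rotvec(s["ee_rot"]).as_matrix().round(3))
E
```

```text
pics
base scene 0.89 [290.7 219.5] [0.4817 0.108  0.    ]
base top 0.73 [295.  188.7] [0.4783 0.1084 0.    ]
  tri [0.4792 0.1074 0.0013]
pivot scene 0.92 [273.6 188.3] [0.5029 0.1917 0.042 ]
pivot scene 0.27 [431.6 266.9] [ 0.5278 -0.2495  0.042 ]
pivot top 0.74 [265.  179.5] [0.4956 0.1762 0.042 ]
pivot top 0.7 [422.8 207. ] [ 0.4277 -0.1903  0.042 ]
  tri [0.4923 0.1763 0.0532]
bar_hole scene 0.73 [285.3 220. ] [0.4296 0.0709 0.042 ]
bar_hole scene 0.43 [290.2 216.2] [0.448  0.0744 0.042 ]
bar_hole top 0.74 [315.1 208.4] [0.4268 0.0599 0.042 ]
  tri [0.4243 0.0614 0.0496]
bar_handle scene 0.69 [279.4 196. ] [0.4674 0.1313 0.062 ]
bar_handle top 0.59 [287.3 192.7] [0.4618 0.1229 0.062 ]
  tri [0.4606 0.1229 0.0688]
socket scene 0.83 [308.  224.8] [0.4665 0.0353 0.029 ]
socket top 0.64 [319.3 189.6] [0.4721 0.0497 0.029 ]
  tri [0.4755 0.0478 0.0179]
screw scene 0.78 [358.  303.9] [ 0.3738 -0.1906  0.0055]
screw top 0.64 [421.  232.2] [ 0.3704 -0.1918  0.0055]
  tri [ 0.3709 -0.1918  0.0082]
wing scene 0.82 [364.7 287.7] [ 0.3822 -0.1958  0.045 ]
wing scene 0.15 [287.1 217.5] [0.436
[... 492 characters left out ...]
0.0509 0.012 ]
  tri [0.4832 0.1135 0.0101]
flask scene 0.72 [391.6 242.2] [ 0.5844 -0.1154  0.    ]
flask top 0.64 [386.9 149.8] [ 0.5717 -0.116   0.    ]
  tri [ 0.5731 -0.118   0.0068]
timer scene 0.9 [424.8 266. ] [ 0.5677 -0.2152  0.    ]
timer top 0.88 [432.6 151.2] [ 0.5673 -0.2273  0.    ]
  tri [ 0.5628 -0.222   0.008 ]
objective scene 0.61 [229.7 186.3] [0.4712 0.3322 0.    ]
objective top 0.8 [199.7 193.9] [ 0.4677  0.3384 -0.    ]
  tri [ 0.4705  0.3368 -0.0017]
1.3 [ 0.16958804 -0.60154963  0.24553222] [ 3.11198633e+00  4.30232919e-01 -1.68144948e-05] 1.0011040908082083 [-0.1495744   0.19265188  0.04412005]
[[ 0.962  0.271 -0.   ]
 [ 0.271 -0.962 -0.   ]
 [-0.     0.    -1.   ]]
```

Run:
```python
import cv2,numpy as np
a=cv2.imread("pics/scene.png")[150:340,200:470];b=cv2.imread("pics/top.png")[120:260,180:450]
cv2.imwrite("pics/c1.png",np.vstack([cv2.resize(x,None,fx=1.8,fy=1.8,interpolation=3) for x in(a,b)]))
```

```text
(no output)
```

View pics/c1.png

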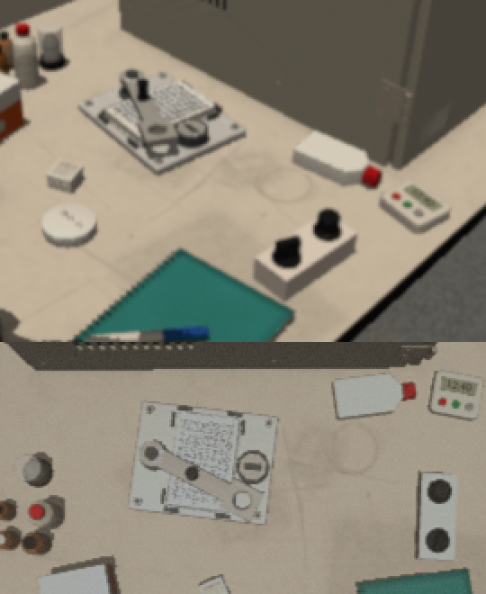

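Run:
```python
from h import *
p=arm.get_image("wrist");T=np.array(p["T"]);s=arm.observe()
Rt=R.from_rotvec(s["ee_rot"]).as_matrix()
print((Rt.T@(T[:3,3]-s["position"])).round(4),(Rt.T@T[:3,:3]).round(3),np.array(p["mtx"]).round(1),p["dist"])
for t in([.37,-.19],[.46,.10]):
    d=np.array([*t,.25])-s["position"]; print(np.round(Rt.T@d*100,2))
```

```text
[ 0.075  -0.0004 -0.1383] [[-0.001 -0.96  -0.281]
 [ 1.    -0.001  0.   ]
 [-0.001 -0.281  0.96 ]] [[338.    0.  314.8]
 [  0.  338.  197.7]
 [  0.    0.    1. ]] [0.01098656 0.         0.         0.         0.        ]
[ 30.45 -34.18  -0.45]
[ 46.98 -59.65  -0.45]
```

Emit:
{"method": "carry_out", "body": {
  "claw": [9,9,9,9,9,9,9,9,9,9,9],
  "delta_pos": [
    [3,-3.4,0.5],
    [3,-3.4,0.5],
    [3,-3.4,0.5],
    [3,-3.4,0.5],
    [3,-3.4,0.5],
    [3,-3.4,0.5],
    [3,-3.4,0.5],
    [3,-3.4,0.5],
    [3,-3.4,0],
    [3,-3.4,0],
    [0,0,0]
  ],
  "angular": [
    [0,0,0],
    [0,0,0],
    [0,0,0],
    [0,0,0],
    [0,0,0],
    [0,0,0],
    [0,0,0],
    [0,0,0],
    [0,0,0],
    [0,0,0],
    [0,0,0]
  ]
}}

```text
clock: 2.45
position: [0.3687, -0.1878, 0.206]
ee_rot: [-3.109, -0.443, -0.003]
force: [-0.0, -0.8, 0.3]
width: 0.981
gripper_force: 0.0
```

Run:
```python
from h import *
import pickle
p=arm.get_image("wrist");save(p,"w1.png");s=arm.observe();print(s["clock"],s["position"])
for l,z in(("wing",.045),("screw",.0055),("pin",.0055)):
    for k in arm.place_of(l,p)[:2]: print(l,round(k["conf"],2),np.round(np.array(k["centre"])*[640,400],1),np.round(atz(p,k["centre"],z),4))
pickle.dump(p,open("w1.pkl","wb"))
```

```text
2.5 [ 0.36742459 -0.19049034  0.20585957]
wing 0.65 [316.8 179.4] [ 0.374  -0.1877  0.045 ]
wing 0.47 [336.5 110.6] [ 0.4367 -0.187   0.045 ]
pin 0.87 [338.8 110.3] [ 0.4372 -0.1918  0.0055]
```

View pics/w1.png

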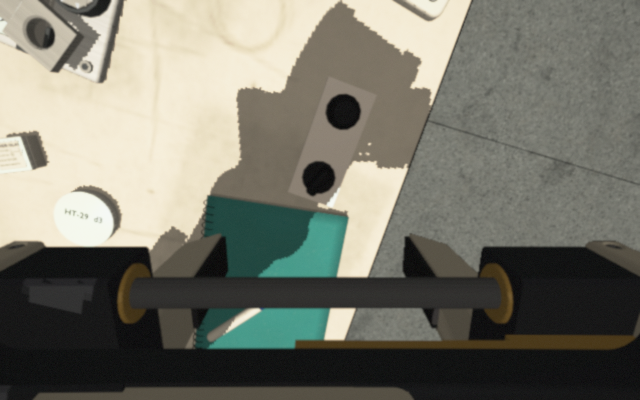

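Emit:
{"method": "carry_out", "body": {
  "claw": [9,9,9,8,7,6,5,4],
  "delta_pos": [
    [2.1,-3.6,0.6],
    [2.1,-3.6,0.6],
    [2.1,-3.6,0.6],
    [2.1,-3.6,0.6],
    [2.1,-3.6,0.6],
    [2.1,-3.6,0.6],
    [2.1,-3.6,0.6],
    [0,0,0]
  ],
  "angular": [
    [0,0,0],
    [0,0,0],
    [0,0,0],
    [0,0,0],
    [0,0,0],
    [0,0,0],
    [0,0,0],
    [0,0,0]
  ]
}}

```text
clock: 3.45
position: [0.4405, 0.0938, 0.1633]
ee_rot: [-3.108, -0.437, -0.002]
force: [-0.9, -0.2, 1.0]
width: 0.595
gripper_force: 0.0
```

Run:
```python
from h import *
import pickle
p=arm.get_image("wrist");save(p,"w2.png");s=arm.observe();print(s["clock"],s["position"],s["ee_rot"],s["width"])
for l,z in(("socket",.029),("pivot",.042),("bar_hole",.042),("bar_handle",.062),("base",0)):
    for k in arm.place_of(l,p)[:2]: print(l,round(k["conf"],2),np.round(np.array(k["centre"])*[640,400],1),np.round(atz(p,k["centre"],z),4))
pickle.dump(p,open("w2.pkl","wb"))
```

```text
3.5 [0.43976659 0.0907858  0.16315743] [-3.11065581e+00 -4.33824547e-01  4.19535468e-04] 0.5500416397824958
socket 0.65 [379.  171.4] [0.472  0.0487 0.029 ]
pivot 0.65 [225.2 104.9] [0.49   0.1776 0.042 ]
bar_hole 0.66 [345.7 225.6] [0.4236 0.0633 0.042 ]
bar_handle 0.82 [276.9 165. ] [0.4612 0.1286 0.062 ]
```

View pics/w2.png

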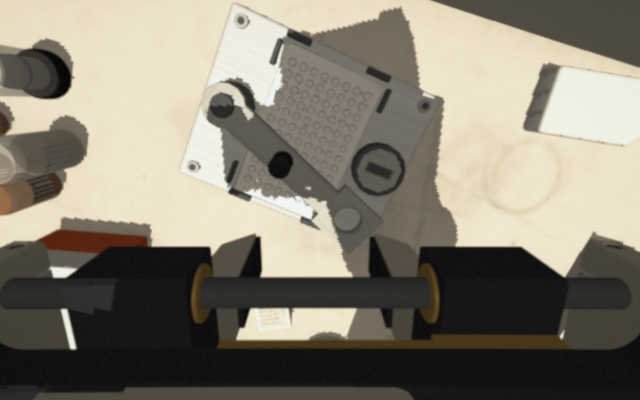

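Run:
```python
from h import *
import pickle
p=pickle.load(open("w2.pkl","rb"));f=p["frame"]
x0,y0,w,h=180,0,280,250
c=cv2.resize(f[y0:y0+h,x0:x0+w],None,fx=2.4,fy=2.4,interpolation=cv2.INTER_CUBIC)
c=np.clip(c.astype(float)*1.6,0,255).astype(np.uint8)
cv2.imwrite("pics/w2c.png",c[:,:,::-1])
g=cv2.cvtColor(f,cv2.COLOR_RGB2GRAY)
r=g[140:200,350:410]; print(r[20:42:1,5:55:2])
```

```text
[[34 44 45 74 91 93 88 86 91 91 89 92 93 92 90 90 88 89 88 90 90 75 41 40
  59]
 [38 41 50 81 90 92 84 74 84 89 90 92 92 91 93 92 89 90 89 89 88 81 54 40
  55]
 [38 42 56 86 92 91 81 56 63 81 87 91 91 92 91 92 90 90 89 89 88 87 71 42
  50]
 [40 42 61 89 92 89 78 49 46 60 76 87 89 90 91 93 92 91 90 89 89 90 74 38
  47]
 [41 46 71 92 92 91 71 42 44 46 60 72 82 90 91 91 92 91 93 91 89 87 70 37
  48]
 [42 48 77 90 92 89 62 41 40 44 43 53 69 84 89 90 91 92 92 90 90 89 68 35
  44]
 [42 54 83 91 90 86 54 44 44 41 42 44 53 66 78 85 91 92 92 92 92 90 78 41
  44]
 [44 59 87 92 90 80 48 41 41 41 43 43 45 51 59 76 86 89 90 90 91 92 85 44
  41]
 [43 66 91 92 88 71 44 42 41 41 40 44 44 44 48 58 75 80 89 90 90 91 87 51
  41]
 [45 73 90 92 89 69 44 41 43 40 42 44 42 42 43 47 53 68 84 87 89 90 89 60
  41]
 [44 79 94 90 87 72 55 45 40 40 42 42 41 42 43 42 45 52 69 83 89 92 90 66
  43]
 [48 79 93 91 88 81 69 57 46 42 43 43 43 43 40 42 43 43 58 75 89 92 91 63
  43]
 [45 74 92 91 90 84 83 72 56 49 45 43 42 45 40 43 40 43 55 77 88 91 89 56
  44]
 [42 68 91 91 90 89 88 84 72 62 51 43 43 42 40 42 39 44 61 81 90 91 84 47
  47]
 [41 60 88 89 92 91 91 89 85 79 64 52 46 43 42 41 40 45 65 85 91 92 77 42
  50]
 [40 54 85 90 90 91 91 90 89 87 80 68 57 45 42 44 43 51 72 89 92 91 65 39
  55]
 [41 50 79 88 88 91 89 90 90 89 87 83 70 57 48 43 43 54 77 92 91 87 52 40
  59]
 [42 52 79 87 89 90 89 91 91 89 89 89 84 73 62 49 44 61 81 91 91 85 44 43
  70]
 [43 49 81 89 87 87 90 89 90 89 90 91 88 84 78 63 52 63 84 92 91 75 39 43
  77]
 [45 48 82 89 88 88 89 89 90 90 90 91 92 88 85 79 70 71 86 90 92 65 36 43
  85]
 [47 46 75 87 90 89 87 86 87 91 87 90 90 90 88 84 84 82 88 92 89 56 38 51
  93]
 [58 41 65 83 90 89 89 89 87 89 89 89 92 90 90 89 87 87 91 91 87 48 41 56
  99]]
```

View pics/w2c.png

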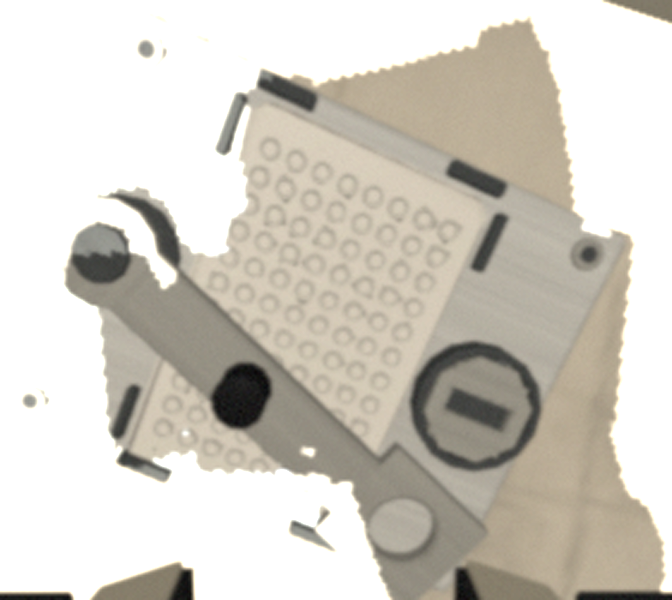

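Run:
```python
from h import *
import pickle
p=pickle.load(open("w2.pkl","rb"));f=p["frame"]
g=cv2.GaussianBlur(cv2.cvtColor(f,cv2.COLOR_RGB2GRAY),(3,3),0)
W=lambda u,z: atz(p,np.array(u)/[640,400],z)
# disc and slot
sub=cv2.resize(g[135:205,345:415],None,fx=8,fy=8,interpolation=cv2.INTER_CUBIC)
b=(sub<66).astype(np.uint8)
cs,hier=cv2.findContours(b,cv2.RETR_CCOMP,cv2.CHAIN_APPROX_NONE)
to=lambda q:(np.array(q)+.5)/8-.5+[345,135]
for c,hh in zip(cs,hier[0]):
    A=cv2.contourArea(c)/64
    if A<80: continue
    e=cv2.fitEllipse(c);m=cv2.minAreaRect(c)
    pts=np.array([W(q,.029)[:2] for q in to(c[:,0,:])])*1000
    r=cv2.minAreaRect(pts.astype(np.float32))
    print("area",A,"hole" if hh[3]>=0 else "", "ell",to(e[0]),"worldrect c",np.round(r[0],1),"size",np.round(r[1],1),"ang",r[2],cv2.fitEllipse(pts.astype(np.float32)))
bo=lambda u,v:W((np.array([u,v])+.5)/2.4-.5+[180,0],.012)[:2]
A,B,C=bo(147,48),bo(588,254),bo(33,400)
print(A,B,C,"yaw y:",np.arctan2(*(A-B)[::-1])-np.pi/2,"x:",np.arctan2(*(A-C)[::-1]), np.linalg.norm(A-B),np.linalg.norm(A-C),"centre",(B+C)/2)
for n,u,v,z in(("pivot",101,254,.05),("hole top edge",401,527,.042)):print(n,bo(u,v),W((np.array([u,v])+.5)/2.4-.5+[180,0],z))
```

```text
area 241.8125  ell [378.53048325 170.22564697] worldrect c [472.8  49.3] size [21.6  8.1] ang 84.29071044921875 ((472.81884765625, 49.30241775512695), (8.726770401000977, 26.331405639648438), 173.81573486328125)
area 2194.1875  ell [377.5093956  168.71973419] worldrect c [473.1  50.6] size [44.9 42. ] ang 72.06198120117188 ((473.3399353027344, 50.42082977294922), (42.10772705078125, 45.23764419555664), 149.39698791503906)
area 1448.7578125 hole ell [378.54557419 170.05191803] worldrect c [472.8  49.3] size [34.8 34.9] ang 84.02366638183594 ((472.673095703125, 49.31654739379883), (35.405948638916016, 35.677040100097656), 141.9750518798828)
[0.55301293 0.18594739] [0.53222216 0.02642471] [0.42935363 0.20091913] yaw y: -0.1296006401865044 x: -0.12048611169087517 0.1608718160916906 0.12456233732319151 centre [0.48078789 0.11367192]
pivot [0.48620876 0.18748451] [0.48963357 0.17790573 0.05      ]
hole top edge [0.41947855 0.05825041] [0.42909397 0.0640737  0.042     ]
```

Emit:
{"method": "carry_out", "body": {
  "claw": [6,6,6,6,6,6,6,6,6,6,6,6,6,6,6],
  "delta_pos": [
    [3.0,-2.9,0],
    [0,0,0],
    [0,0,0],
    [0,0,0],
    [0,0,0],
    [0,0,0],
    [0,0,0],
    [0,0,0],
    [0,0,0],
    [0,0,0],
    [0,0,0],
    [0,0,0],
    [0,0,0],
    [0,0,0],
    [0,0,0]
  ],
  "angular": [
    [0,0,0],
    [0,0,0.15],
    [0,0,0.15],
    [0,0,0.15],
    [0,0,0.15],
    [0,0,0.15],
    [0,0,0.15],
    [0,0,0.15],
    [0,0,0.15],
    [0,0,0.15],
    [0,0,0.15],
    [0,0,0.15],
    [0,0,0.15],
    [0,0,0.15],
    [0,0,0]
  ]
}}

```text
clock: 5.25
position: [0.4575, 0.1215, 0.1571]
ee_rot: [2.339, -2.066, -0.012]
force: [0.6, 0.4, -1.2]
width: 0.656
gripper_force: 0.0
```

```bash
cat > look.py <<'E'
from h import *
import pickle,sys
def look(labels,name,cam="wrist",n=1):
    p=arm.get_image(cam);save(p,name+".png");pickle.dump(p,open(name+".pkl","wb"));s=arm.observe()
    M=R.from_rotvec(s["ee_rot"]).as_matrix()
    print("t",s["clock"],"tcp",np.round(s["position"],4),"xhead",round(np.degrees(np.arctan2(M[1,0],M[0,0])),2),"tilt",np.round(M[:2,2],4),"j",np.round(s["joints"],2),"F",np.round(s["force"],1),"w",s["width"])
    for l,z in labels:
        for k in arm.place_of(l,p)[:n]: print(l,round(k["conf"],2),np.round(np.array(k["centre"])*[640,400],1),np.round(atz(p,k["centre"],z),4))
    return p
def todo(t):
    s=arm.observe();M=R.from_rotvec(s["ee_rot"]).as_matrix();print("tool cm",np.round(M.T@(np.array(t)-s["position"])*100,2))
E
python3 - <<'E'
from look import *
p=look([("bar_handle",.062),("bar_hole",.042),("socket",.029),("pivot",.042)],"w3")
w2=pickle.load(open("w2.pkl","rb"))
print(tri([ray(w2,np.array([276.9,165])/[640,400]),ray(p,arm.place_of("bar_handle",p)[0]["centre"])]))
todo([.461,.1273,.064])
E
```

```text
t 5.3 tcp [0.4571 0.1217 0.1568] xhead -82.56 tilt [-0.0206 -0.01  ] j [-1.19  0.51  1.15  2.08 -0.58  0.94 -2.73] F [1.3 0.2 0.5] w 0.650788210879473
bar_handle 0.77 [304.  212.9] [0.4622 0.1255 0.062 ]
bar_hole 0.61 [359.2 130.7] [0.4283 0.0636 0.042 ]
socket 0.94 [303.1 102.4] [0.472  0.0487 0.029 ]
pivot 0.88 [268.2 264.2] [0.4858 0.1798 0.042 ]
[0.46098876 0.12826144 0.05608943]
tool cm [-0.43 -0.66  9.3 ]
```

View pics/w3.png

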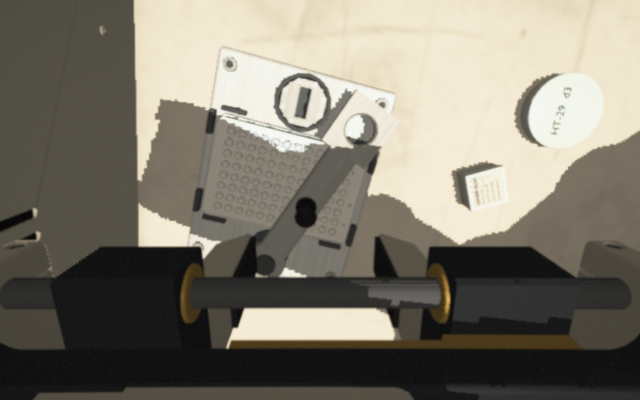

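Emit:
{"method": "carry_out", "body": {
  "claw": [6,6,6,6,6,6,6,6,6,6,6,6,6,6,6,6,6,6,6,6],
  "delta_pos": [
    [0,0,0],
    [0,0,0],
    [0,0,0],
    [0,0,0],
    [0,0,0],
    [0,0,0],
    [0,0,0],
    [0,0,0],
    [0,0,0],
    [0,0,0],
    [0,0,0],
    [0,0,0],
    [0,0,0],
    [0,0,0],
    [0,0,0],
    [0,0,0],
    [0,0,0],
    [0,0,0],
    [0,0,0],
    [0,0,0]
  ],
  "angular": [
    [0,0,-0.145],
    [0,0,-0.145],
    [0,0,-0.145],
    [0,0,-0.145],
    [0,0,-0.145],
    [0,0,-0.145],
    [0,0,-0.145],
    [0,0,-0.145],
    [0,0,-0.145],
    [0,0,-0.145],
    [0,0,-0.145],
    [0,0,-0.145],
    [0,0,-0.145],
    [0,0,-0.145],
    [0,0,-0.145],
    [0,0,-0.145],
    [0,0,-0.145],
    [0,0,-0.145],
    [0,0,-0.145],
    [0,0,0]
  ]
}}

```text
clock: 7.55
position: [0.4575, 0.1225, 0.158]
ee_rot: [-2.48, -1.916, 0.028]
force: [-0.2, -0.3, 1.0]
width: 0.65
gripper_force: 0.0
```

Run:
```python
from look import *
w2,w3=[pickle.load(open(f"w{i}.pkl","rb")) for i in(2,3)]
p=look([("bar_handle",.062),("pivot",.042),("socket",.029)],"w4")
k=arm.place_of("bar_handle",p)[0]["centre"]
print(tri([ray(w2,np.array([276.9,165])/[640,400]),ray(w3,np.array([304,212.9])/[640,400]),ray(p,k)]))
todo([.461,.1273,.064])
```

```text
t 7.6 tcp [0.4575 0.1225 0.1579] xhead 75.06 tilt [-0.019  -0.0047] j [-0.68  0.31  0.38  2.05 -0.16  0.83 -0.46] F [-0.  -0.7  0.3] w 0.6561274151052134
bar_handle 0.84 [320.4 193.8] [0.4612 0.131  0.062 ]
pivot 0.63 [345.8 112.3] [0.493  0.1806 0.042 ]
socket 0.91 [355.5 267.4] [0.472 0.049 0.029]
[0.46074642 0.12867625 0.05436202]
tool cm [0.65 0.41 9.32]
```

Emit:
{"method": "carry_out", "body": {
  "claw": [6,6,6,6,6,6,6,0.5,0.5,0.5,0.5,0.5,0.5],
  "delta_pos": [
    [0.67,0.18,0],
    [0,0,2.5],
    [0,0,2.5],
    [0,0,2.5],
    [0,0,1.2],
    [0,0,0.6],
    [0,0,0],
    [0,0,0],
    [0,0,0],
    [0,0,0],
    [0,0,0],
    [0,0,0],
    [0,0,0]
  ],
  "angular": [
    [-0.017,0.0095,0],
    [0,0,0],
    [0,0,0],
    [0,0,0],
    [0,0,0],
    [0,0,0],
    [0,0,0],
    [0,0,0],
    [0,0,0],
    [0,0,0],
    [0,0,0],
    [0,0,0],
    [0,0,0]
  ],
  "force": 15
}}

```text
clock: 9.1
position: [0.4607, 0.1286, 0.0641]
ee_rot: [2.489, 1.917, -0.003]
force: [0.5, 0.3, -0.4]
width: 0.184
gripper_force: 0.5
```

Run:
```python
from look import *
p=look([("bar_hole",.042),("pivot",.042),("socket",.029)],"w5")
todo([.4818,.1207,.064])
```

```text
t 9.15 tcp [0.4607 0.1287 0.0641] xhead 75.21 tilt [-0.0011 -0.0013] j [-0.63  0.46  0.32  2.13 -0.26  0.58 -0.38] F [ 1.8 -0.1 -0.3] w 0.1534977219979298
pivot 0.73 [349.1 143. ] [0.4896 0.1785 0.042 ]
tool cm [-0.24  2.24  0.  ]
```

Emit:
{"method": "carry_out", "body": {
  "claw": [0.5,0.5,0.5,0.5,0.5,0.5,0.5,0.5,0.5,0.5,0.5],
  "delta_pos": [
    [0,0,0],
    [-0.075,0.29,0],
    [-0.075,0.29,0],
    [-0.075,0.29,0],
    [-0.075,0.29,0],
    [0.015,0.27,0],
    [0.015,0.27,0],
    [0.015,0.27,0],
    [0.015,0.27,0],
    [0,0,0],
    [0,0,0]
  ],
  "angular": [
    [0,0,0],
    [0,0,0],
    [0,0,0],
    [0,0,0],
    [0,0,0],
    [0,0,0],
    [0,0,0],
    [0,0,0],
    [0,0,0],
    [0,0,0],
    [0,0,0]
  ],
  "force": 15
}}

```text
clock: 10.4
position: [0.4816, 0.1194, 0.0639]
ee_rot: [2.489, 1.915, -0.005]
force: [-1.9, -0.7, 4.9]
width: 0.153
gripper_force: 15.2
```

Run:
```python
from look import *
p=look([("bar_hole",.042),("pivot",.042),("socket",.029)],"w6")
t=look([("bar_hole",.042),("socket",.029),("pivot",.042)],"t6","top",2)
```

```text
t 10.45 tcp [0.4816 0.1195 0.0639] xhead 75.16 tilt [-0.0019 -0.0025] j [-0.59  0.48  0.32  2.09 -0.26  0.6  -0.35] F [-1.  -1.7  4.5] w 0.15210284573901575
pivot 0.64 [304. 131.] [0.4915 0.1801 0.042 ]
socket 0.94 [329.7 344.9] [0.4718 0.0507 0.029 ]
t 10.65 tcp [0.4815 0.1196 0.0639] xhead 75.16 tilt [-0.0019 -0.0024] j [-0.59  0.48  0.32  2.09 -0.26  0.6  -0.35] F [-1.3 -3.6  3.7] w 0.15138026414905215
bar_hole 0.52 [322.1 188.3] [0.4735 0.0431 0.042 ]
socket 0.8 [319.9 185.9] [0.481  0.0482 0.029 ]
```

Emit:
{"method": "carry_out", "body": {
  "claw": [4,4,4,5,5,5,5,5,5,5,5],
  "delta_pos": [
    [0,0,0],
    [0,0,0],
    [0,0,0],
    [0,0,-2],
    [0,0,-3],
    [0,0,-3],
    [-2.5,0.3,-1],
    [-2.5,0.3,0],
    [-2,0.3,0],
    [0,0,0],
    [0,0,0]
  ],
  "angular": [
    [0,0,0],
    [0,0,0],
    [0,0,0],
    [0,0,0],
    [0,0,0],
    [0,0,0],
    [0,0,0],
    [0,0,0],
    [0,0,0],
    [0,0,0],
    [0,0,0]
  ]
}}

```text
clock: 11.9
position: [0.4726, 0.051, 0.1541]
ee_rot: [-2.489, -1.916, 0.003]
force: [1.0, 0.5, -0.5]
width: 0.546
gripper_force: 0.0
```

Run:
```python
from look import *
p=look([("bar_hole",.042),("pivot",.042),("socket",.029),("bar_handle",.062)],"w7")
f=p["frame"];u=proj(p,[.4727,.0493,.042]).astype(int);print(u)
c=f[max(0,u[1]-130):u[1]+60,u[0]-110:u[0]+110];c=cv2.resize(c,None,fx=3,fy=3,interpolation=3)
cv2.imwrite("pics/w7c.png",np.clip(c.astype(float)*1.5,0,255).astype(np.uint8)[:,:,::-1])
```

```text
t 11.95 tcp [0.4726 0.0516 0.154 ] xhead 75.24 tilt [-0.0016 -0.001 ] j [-0.54  0.31  0.41  2.06 -0.17  0.8  -0.3 ] F [-0.   1.3  0.8] w 0.5463829549422153
bar_hole 0.79 [315.6 204.1] [0.4714 0.0482 0.042 ]
pivot 0.94 [292.1  14.3] [0.4901 0.1799 0.042 ]
socket 0.65 [314.8 199.8] [0.4707 0.048  0.029 ]
bar_handle 0.95 [299.2 108. ] [0.4795 0.1212 0.062 ]
[316 202]
```

View pics/w7c.png

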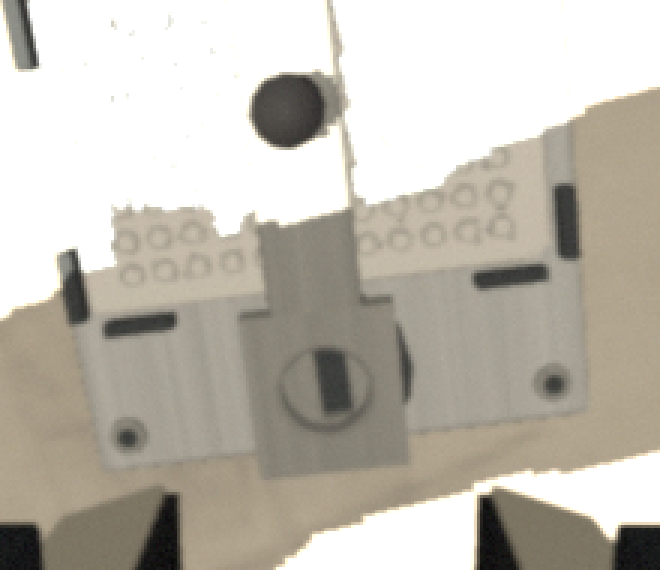

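Run:
```python
from look import *
p=pickle.load(open("w7.pkl","rb"))
W=lambda u,v,z: atz(p,((np.array([u,v])+.5)/3-.5+[206,72])/[640,400],z)[:2]
for n,u,v,z in(("slot bot",338,412,.029),("slot mid",333,380,.029),("slot top",330,350,.029),("hole",326,388,.042),("holeT",326,344,.042),("holeB",327,432,.042),("holeL",280,388,.042),("holeR",372,388,.042),("postR",412,366,.029),("boltL",127,438,.012),("boltR",553,384,.012)):
    print(n,W(u,v,z).round(4))
g=cv2.cvtColor(p["frame"],cv2.COLOR_RGB2GRAY)[185:220,298:334]
print(g)
```

```text
slot bot [0.4715 0.0396]
slot mid [0.4725 0.0488]
slot top [0.4738 0.0571]
hole [0.4711 0.0509]
holeT [0.4741 0.0622]
holeB [0.4683 0.0392]
holeL [0.4596 0.0539]
holeR [0.4826 0.0479]
postR [0.4941 0.0471]
boltL [0.4084 0.0422]
boltR [0.5323 0.0265]
[[89 88 89 ... 90 90 90]
 [90 87 89 ... 89 89 89]
 [90 87 89 ... 89 89 90]
 ...
 [87 88 88 ... 87 86 88]
 [87 90 89 ... 89 87 88]
 [87 88 88 ... 88 86 89]]
```

Emit:
{"method": "carry_out", "body": {
  "claw": [5,5,5,5,5,5,5,5,0.5,0.5,0.5,0.5,0.5,0.5,0.5,0.5,0.5],
  "delta_pos": [
    [2.3,-0.29,0],
    [2.3,-0.29,0],
    [2.2,-0.28,0],
    [0,0,3],
    [0,0,3],
    [0,0,2],
    [0,0,1.0],
    [0,0,0],
    [0,0,0],
    [0,0,0],
    [0,0,0],
    [0,0,0],
    [0,0,0],
    [0,0.04,0],
    [0,0.04,0],
    [0,0,0],
    [0,0,0]
  ],
  "angular": [
    [0,0,0],
    [0,0,0],
    [0,0,0],
    [0,0,0],
    [0,0,0],
    [0,0,0],
    [0,0,0],
    [0,0,0],
    [0,0,0],
    [0,0,0],
    [0,0,0],
    [0,0,0],
    [0,0,0],
    [0,0,0],
    [0,0,0],
    [0,0,0],
    [0,0,0]
  ],
  "force": 15
}}

```text
clock: 13.85
position: [0.4823, 0.1185, 0.0642]
ee_rot: [2.489, 1.917, -0.003]
force: [-1.3, 1.5, 5.9]
width: 0.154
gripper_force: 14.7
```

Emit:
{"method": "carry_out", "body": {
  "claw": [4,4,4,5,5,5,5,5,5,5,5],
  "delta_pos": [
    [0,0,0],
    [0,0,0],
    [0,0,0],
    [0,0,-2],
    [0,0,-3],
    [0,0,-3],
    [-2.5,0.3,-1],
    [-2.5,0.3,0],
    [-2,0.3,0],
    [0,0,0],
    [0,0,0]
  ],
  "angular": [
    [0,0,0],
    [0,0,0],
    [0,0,0],
    [0,0,0],
    [0,0,0],
    [0,0,0],
    [0,0,0],
    [0,0,0],
    [0,0,0],
    [0,0,0],
    [0,0,0]
  ]
}}

```text
clock: 14.95
position: [0.4731, 0.0485, 0.154]
ee_rot: [-2.49, -1.916, 0.003]
force: [0.5, 0.7, 0.8]
width: 0.542
gripper_force: 0.0
```

Run:
```python
from look import *
p=look([("bar_hole",.042),("pivot",.042),("bar_handle",.062)],"w8")
f=p["frame"];x0,y0=285,170
g=cv2.resize(f[y0:y0+60,x0:x0+60],None,fx=10,fy=10,interpolation=3)
cv2.imwrite("pics/w8c.png",np.clip(g.astype(float)*1.8,0,255).astype(np.uint8)[:,:,::-1])
gg=cv2.GaussianBlur(cv2.cvtColor(g,cv2.COLOR_RGB2GRAY),(9,9),0);print(gg.min())
b=(gg<62).astype(np.uint8)
cs,_=cv2.findContours(b,cv2.RETR_LIST,cv2.CHAIN_APPROX_NONE)
W=lambda q,z: atz(p,((np.array(q)+.5)/10-.5+[x0,y0])/[640,400],z)[:2]
for c in cs:
    if cv2.contourArea(c)>3000:
        pts=np.array([W(q,.029) for q in c[:,0,:]])*1000
        print(cv2.boundingRect(c),cv2.minAreaRect(pts.astype(np.float32)))
```

```text
t 15.0 tcp [0.4732 0.0491 0.154 ] xhead 75.22 tilt [-0.0019 -0.0012] j [-0.54  0.31  0.41  2.06 -0.17  0.8  -0.29] F [0.1 1.2 0.1] w 0.5404639149280788
bar_hole 0.91 [317.1 201.8] [0.4735 0.0472 0.042 ]
pivot 0.79 [293.    9.6] [0.492  0.1798 0.042 ]
bar_handle 0.61 [301.7 104.7] [0.4822 0.1203 0.062 ]
38
(247, 151, 123, 221) ((472.52069091796875, 48.69258117675781), (18.831085205078125, 8.30385684967041), 83.90959930419922)
```

View pics/w8c.png

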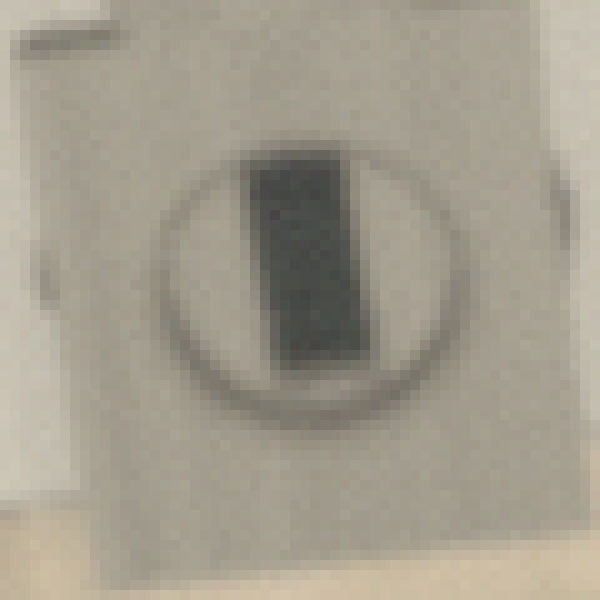

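Run:
```python
from look import *
for n in("w2","w3","w4"):
    p=pickle.load(open(n+".pkl","rb"))
    u=proj(p,[.4727,.0495,.029]).round().astype(int);x0,y0=u-22
    g=cv2.resize(cv2.cvtColor(p["frame"],cv2.COLOR_RGB2GRAY)[y0:y0+45,x0:x0+45],None,fx=10,fy=10,interpolation=3)
    W=lambda q,z: atz(p,((np.array(q)+.5)/10-.5+[x0,y0])/[640,400],z)[:2]
    for th in(66,80,100,120,140):
        cs,_=cv2.findContours((g<th).astype(np.uint8),cv2.RETR_LIST,cv2.CHAIN_APPROX_NONE)
        for c in cs:
            pts=(np.array([W(q,.029) for q in c[:,0,:]])*1000).astype(np.float32)
            r=cv2.minAreaRect(pts)
            if min(r[1])>6 and max(r[1])<26 and max(r[1])>17: print(n,th,np.round(r[0],2),np.round(r[1],1),round(r[2],1))
    print(n,g.min(),g[200:240].mean())
```

```text
w2 66 [463.63  34.09] [ 8.5 24.1] 60.6
w2 66 [472.81  49.2 ] [22.4  8.8] 84.1
w2 80 [472.75  49.17] [23.9 10.2] 84.1
w2 30 63.81666666666667
w3 120 [472.25  49.03] [22.3  8.3] 83.5
w3 140 [483.76  63.41] [ 6.2 17.4] 54.1
w3 140 [472.35  49.04] [22.8  8.8] 84.4
w3 47 194.34444444444443
w4 100 [481.48  46.53] [18.8 12.9] 81.8
w4 120 [481.61  46.3 ] [17.8 11.5] 78.2
w4 140 [481.44  46.05] [17.8 11.4] 82.8
w4 6 102.78333333333333
```

Emit:
{"method": "carry_out", "body": {
  "claw": [5,5,5,5,5,5,5,5,5],
  "delta_pos": [
    [-3.7,-0.52,0],
    [-3.7,-0.52,0],
    [-3.7,-0.52,0],
    [-3.7,-0.52,0],
    [-3.7,-0.52,0],
    [-3.7,-0.52,0],
    [-3.5,-0.52,0],
    [0,0,0],
    [0,0,0]
  ],
  "angular": [
    [0,0,0],
    [0,0,0],
    [0,0,0],
    [0,0,0],
    [0,0,0],
    [0,0,0],
    [0,0,0],
    [0,0,0],
    [0,0,0]
  ]
}}

```text
clock: 16.05
position: [0.3725, -0.1908, 0.1546]
ee_rot: [2.49, 1.915, -0.003]
force: [0.8, 0.7, -0.5]
width: 0.547
gripper_force: 0.0
```

Run:
```python
from look import *
p=look([("wing",.045),("screw",.0055),("pin",.0055)],"w9")
u=proj(p,[.373,-.19,.05]).astype(int);x0,y0=u-50;print(x0,y0)
g=cv2.resize(p["frame"][y0:y0+100,x0:x0+100],None,fx=6,fy=6,interpolation=3)
cv2.imwrite("pics/w9c.png",np.clip(g.astype(float)*3,0,255).astype(np.uint8)[:,:,::-1])
```

```text
t 16.1 tcp [ 0.3728 -0.19    0.1545] xhead 75.25 tilt [-0.0017 -0.0012] j [-0.1   0.23  0.53  2.2  -0.16  0.76  0.28] F [ 0.1 -0.5 -0.2] w 0.5436601030867229
wing 0.78 [318.1 198.8] [ 0.3744 -0.1892  0.045 ]
screw 0.79 [316.5 188.1] [ 0.3728 -0.1908  0.0055]
pin 0.6 [387.6 168.6] [ 0.4366 -0.1898  0.0055]
266 152
```

View pics/w9c.png

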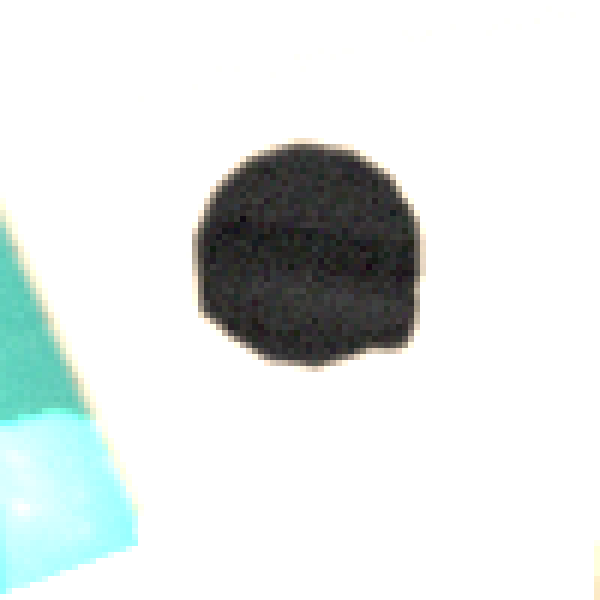

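Run:
```python
from look import *
p=pickle.load(open("w9.pkl","rb"));x0,y0=290,165
f=p["frame"][y0:y0+55,x0:x0+55].astype(float).mean(2)
f=cv2.GaussianBlur(f,(0,0),.8);print(np.percentile(f,[1,5,10,20,30]))
g=cv2.resize(np.clip((f-4)*12,0,255).astype(np.uint8),None,fx=11,fy=11,interpolation=3)
cv2.imwrite("pics/w9d.png",g[:600,:605])
```

```text
[11.35214178 12.87147461 14.86748691 16.6209141  19.53060637]
```

View pics/w9d.png

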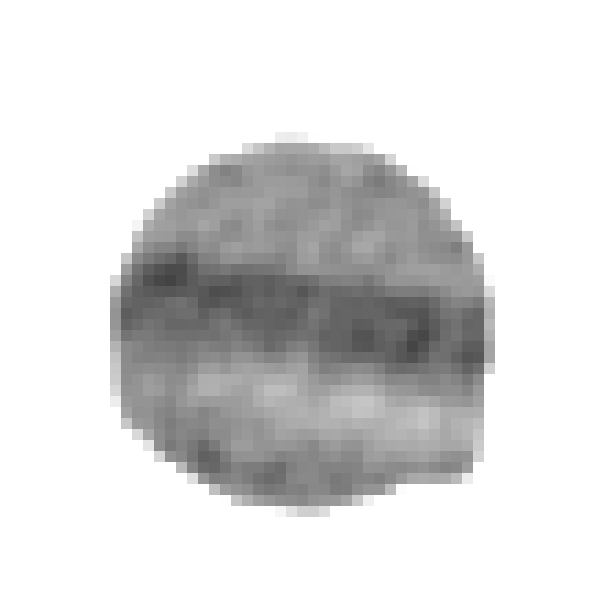

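Emit:
{"method": "carry_out", "body": {
  "claw": [5,5,5,5,5,5,5,5,5,5,5,5],
  "delta_pos": [
    [0,0,0],
    [0,0,0],
    [0,0,0],
    [0,0,0],
    [0,0,0],
    [0,0,0],
    [0,0,0],
    [0,0,0],
    [0,0,0],
    [0,0,0],
    [0,0,0],
    [0,0,0]
  ],
  "angular": [
    [0,0,-0.144],
    [0,0,-0.144],
    [0,0,-0.144],
    [0,0,-0.144],
    [0,0,-0.144],
    [0,0,-0.144],
    [0,0,-0.144],
    [0,0,-0.144],
    [0,0,-0.144],
    [0,0,-0.144],
    [0,0,0],
    [0,0,0]
  ]
}}

```text
clock: 17.45
position: [0.3726, -0.1902, 0.1545]
ee_rot: [-0.612, -3.08, 0.003]
force: [1.3, 1.1, -0.2]
width: 0.542
gripper_force: 0.0
```

Run:
```python
from look import *
p=look([("wing",.045),("screw",.0055),("pin",.0055)],"w10")
w9=pickle.load(open("w9.pkl","rb"))
k=arm.place_of("wing",p)
if k: print("tri wing",tri([ray(w9,np.array([318.1,198.8])/[640,400]),ray(p,k[0]["centre"])]))
todo([.3735,-.19,.055])
u=proj(p,[.373,-.19,.05]).astype(int);x0,y0=u-27
f=p["frame"][y0:y0+55,x0:x0+55].astype(float).mean(2)
f=cv2.GaussianBlur(f,(0,0),.8);m=np.percentile(f,5);print(x0,y0,np.percentile(f,[1,5,10,20,30]))
g=cv2.resize(np.clip((f-m+6)*10,0,255).astype(np.uint8),None,fx=10,fy=10,interpolation=3)
cv2.imwrite("pics/w10d.png",g)
```

```text
t 17.5 tcp [ 0.3726 -0.1903  0.1546] xhead 157.54 tilt [-0.0018 -0.0014] j [ 0.14  0.22  0.24  2.18 -0.07  0.76  1.6 ] F [ 0.   0.3 -0.5] w 0.5467301419712237
wing 0.69 [317.5 203.9] [ 0.3739 -0.1891  0.045 ]
screw 0.61 [318.1 192.2] [ 0.3755 -0.189   0.0055]
pin 0.89 [337.7 252.8] [ 0.4365 -0.1943  0.0055]
tri wing [ 0.37426718 -0.18933785  0.04391516]
tool cm [-0.09  0.12  9.96]
288 178 [12.62810968 14.33094786 15.10625646 16.14591386 21.19816891]
```

View pics/w10d.png

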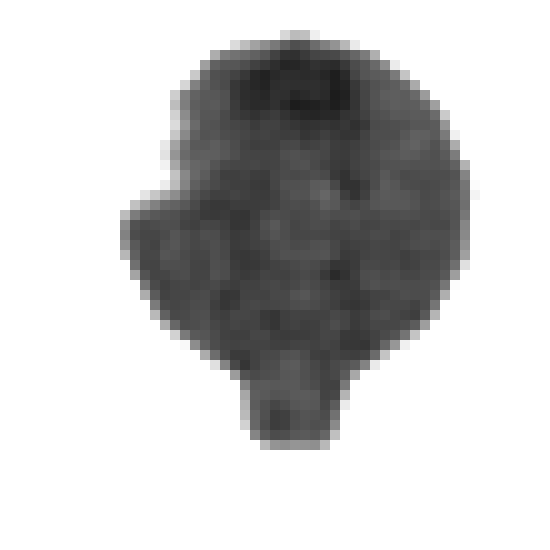

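Emit:
{"method": "carry_out", "body": {
  "claw": [5,5,5,5,5,5,5,0,0,0,0,0,0,0],
  "delta_pos": [
    [-0.1,0.15,1],
    [0,0,3],
    [0,0,3],
    [0,0,1.7],
    [0,0,0.8],
    [0,0,0.45],
    [0,0,0],
    [0,0,0],
    [0,0,0],
    [0,0,0],
    [0,0,0],
    [0,0,0],
    [0,0,0],
    [0,0,0]
  ],
  "angular": [
    [0,0,0],
    [0,0,0],
    [0,0,0],
    [0,0,0],
    [0,0,0],
    [0,0,0],
    [0,0,0],
    [0,0,0],
    [0,0,0],
    [0,0,0],
    [0,0,0],
    [0,0,0],
    [0,0,0],
    [0,0,0]
  ],
  "force": 20
}}

```text
clock: 19.1
position: [0.3737, -0.1899, 0.0552]
ee_rot: [-0.607, -3.081, 0.003]
force: [-0.6, 0.1, 3.9]
width: 0.11
gripper_force: 20.0
```

Emit:
{"method": "carry_out", "body": {
  "claw": [0,0,0,0,0,0,0,0,0,0,0,0,0,0,0],
  "delta_pos": [
    [0,0,-0.7],
    [0,0,-1.5],
    [0,0,-2],
    [0,0,-2],
    [0,0,-2],
    [0,0,-0.5],
    [0,0,0],
    [0,0,0],
    [0,0,0],
    [0,0,0],
    [0,0,0],
    [0,0,0],
    [0,0,0],
    [0,0,0],
    [0,0,0]
  ],
  "angular": [
    [0,0,0],
    [0,0,0],
    [0,0,0],
    [0,0,0],
    [0,0,0],
    [0,0,0.143],
    [0,0,0.143],
    [0,0,0.143],
    [0,0,0.143],
    [0,0,0.143],
    [0,0,0.143],
    [0,0,0.143],
    [0,0,0.143],
    [0,0,0.143],
    [0,0,0]
  ]
}}

```text
clock: 20.6
position: [0.3737, -0.1896, 0.1423]
ee_rot: [-2.337, -2.099, 0.004]
force: [0.7, -0.7, -0.2]
width: 0.104
gripper_force: 20.0
```

Run:
```python
from look import *
p=look([("wing",.14),("screw",.09)],"w11")
sc=look([("screw",.09),("wing",.13)],"s11","scene")
todo([.4727,.0497,.14])
```

```text
t 20.65 tcp [ 0.3737 -0.1896  0.1423] xhead 84.16 tilt [-0.0018 -0.0015] j [-0.09  0.25  0.52  2.21 -0.18  0.72  0.45] F [ 0.2 -0.3  0.6] w 0.10499888009491291
wing 0.62 [315.8 262.7] [ 0.3736 -0.186   0.14  ]
screw 0.79 [318.1 230.1] [ 0.3746 -0.1902  0.09  ]
t 20.8 tcp [ 0.3738 -0.1897  0.1422] xhead 84.17 tilt [-0.0018 -0.0014] j [-0.09  0.25  0.52  2.21 -0.18  0.72  0.45] F [-0.7  0.6 -0.6] w 0.10994085258110191
screw 0.49 [360.7 270.6] [ 0.3712 -0.1905  0.09  ]
wing 0.71 [362.8 252.3] [ 0.3736 -0.1892  0.13  ]
tool cm [24.84  7.38  0.16]
```

Emit:
{"method": "carry_out", "body": {
  "claw": [0,0,0,0,0,0,0,0,0,0,0,0,0],
  "delta_pos": [
    [2.5,0.74,0],
    [3.5,1.04,0],
    [3.5,1.04,0],
    [3.5,1.04,0],
    [3.5,1.04,0],
    [3.5,1.04,0],
    [3,0.89,0],
    [1.85,0.55,0],
    [0,0,1.5],
    [0,0,1.5],
    [0,0,0],
    [0,0,0],
    [0,0,0]
  ],
  "angular": [
    [0,0,0],
    [0,0,0],
    [0,0,0],
    [0,0,0],
    [0,0,0],
    [0,0,0],
    [0,0,0],
    [0,0,0],
    [0,0,0],
    [0,0,0],
    [0,0,0],
    [0,0,0],
    [0,0,0]
  ]
}}

```text
clock: 22.2
position: [0.4736, 0.0494, 0.1122]
ee_rot: [2.335, 2.101, -0.002]
force: [0.2, 0.6, -0.0]
width: 0.108
gripper_force: 20.0
```

Run:
```python
from look import *
p=look([("wing",.102),("screw",.0625),("bar_hole",.042),("pivot",.042),("bar_handle",.062)],"w12")
todo([.4728,.0498,.112])
for c,l in(("scene",(("screw",.0625),("bar_hole",.042))),("top",(("wing",.102),))): look(l,c+"12",c)
```

```text
t 22.25 tcp [0.4737 0.0494 0.1122] xhead 83.97 tilt [-0.0007 -0.0012] j [-0.53  0.38  0.4   2.11 -0.23  0.7  -0.08] F [-0.2  0.4 -0.2] w 0.10635373254584388
wing 0.76 [313.5 262.7] [0.472  0.0491 0.102 ]
screw 0.71 [316.  232.1] [0.4733 0.0488 0.0625]
bar_handle 0.64 [315.3 105.1] [0.4806 0.1215 0.062 ]
tool cm [ 0.01 -0.06 -0.01]
t 22.55 tcp [0.4733 0.0496 0.1118] xhead 83.98 tilt [-0.0014 -0.0014] j [-0.53  0.38  0.4   2.11 -0.23  0.7  -0.08] F [ 0.1 -0.6 -1.3] w 0.10284706603055915
screw 0.7 [302.9 207.9] [0.4709 0.0568 0.0625]
bar_hole 0.89 [308.1 216.8] [0.4757 0.0445 0.042 ]
t 22.7 tcp [0.4732 0.0496 0.1116] xhead 83.98 tilt [-0.0017 -0.0015] j [-0.53  0.38  0.4   2.11 -0.23  0.7  -0.08] F [-0.3 -0.6 -0.9] w 0.10666233593386573
```

Emit:
{"method": "carry_out", "body": {
  "claw": [0,0,0,0,0,0,0,0],
  "delta_pos": [
    [0.03,-0.03,0.6],
    [0,0,0.6],
    [0,0,0.4],
    [0,0,0.2],
    [0,0,0.15],
    [0,0,0.1],
    [0,0,0.1],
    [0,0,0]
  ],
  "angular": [
    [0,0,0],
    [0,0,0],
    [0,0,0],
    [0,0,0],
    [0,0,0],
    [0,0,0],
    [0,0,0],
    [0,0,0]
  ]
}}

```text
clock: 23.55
position: [0.4729, 0.0499, 0.09]
ee_rot: [-2.335, -2.102, 0.004]
force: [-0.1, -0.1, -0.0]
width: 0.107
gripper_force: 20.0
```

Emit:
{"method": "carry_out", "body": {
  "claw": [0,0,0,0,0,0,0,0],
  "delta_pos": [
    [0,0,0.1],
    [0,0,0.1],
    [0,0,0.1],
    [0,0,0.1],
    [0,0,0.1],
    [0,0,0.1],
    [0,0,0.1],
    [0,0,0]
  ],
  "angular": [
    [0,0,0],
    [0,0,0],
    [0,0,0],
    [0,0,0],
    [0,0,0],
    [0,0,0],
    [0,0,0],
    [0,0,0]
  ]
}}

```text
clock: 24.35
position: [0.4728, 0.0498, 0.0829]
ee_rot: [-2.335, -2.102, 0.004]
force: [0.6, 0.0, -0.5]
width: 0.109
gripper_force: 20.0
```

Emit:
{"method": "carry_out", "body": {
  "claw": [0,0,0,0,0,0],
  "delta_pos": [
    [0,0,0.1],
    [0,0,0.1],
    [0,0,0.1],
    [0,0,0.1],
    [0,0,0.1],
    [0,0,0]
  ],
  "angular": [
    [0,0,0],
    [0,0,0],
    [0,0,0],
    [0,0,0],
    [0,0,0],
    [0,0,0]
  ]
}}

```text
clock: 24.95
position: [0.4728, 0.0499, 0.0779]
ee_rot: [-2.335, -2.102, 0.004]
force: [-0.2, 0.4, -0.6]
width: 0.108
gripper_force: 20.0
```

Emit:
{"method": "carry_out", "body": {
  "claw": [0,0,0,0,0],
  "delta_pos": [
    [0,0,0.1],
    [0,0,0.1],
    [0,0,0.1],
    [0,0,0.05],
    [0,0,0]
  ],
  "angular": [
    [0,0,0],
    [0,0,0],
    [0,0,0],
    [0,0,0],
    [0,0,0]
  ]
}}

```text
clock: 25.45
position: [0.473, 0.0498, 0.0745]
ee_rot: [2.335, 2.102, -0.004]
force: [-0.3, -0.6, -0.4]
width: 0.108
gripper_force: 20.0
```

Emit:
{"method": "carry_out", "body": {
  "claw": [0,0,0,0,0,0,0],
  "delta_pos": [
    [0,0,0.1],
    [0,0,0.1],
    [0,0,0.1],
    [0,0,0.1],
    [0,0,0.1],
    [0,0,0.05],
    [0,0,0]
  ],
  "angular": [
    [0,0,0],
    [0,0,0],
    [0,0,0],
    [0,0,0],
    [0,0,0],
    [0,0,0],
    [0,0,0]
  ]
}}

```text
clock: 26.15
position: [0.4728, 0.0499, 0.069]
ee_rot: [-2.335, -2.102, 0.004]
force: [-0.2, -0.6, -0.1]
width: 0.109
gripper_force: 20.0
```

Emit:
{"method": "carry_out", "body": {
  "claw": [0,0,0,0,0],
  "delta_pos": [
    [0,0,0.07],
    [0,0,0.06],
    [0,0,0.05],
    [0,0,0],
    [0,0,0]
  ],
  "angular": [
    [0,0,0],
    [0,0,0],
    [0,0,0],
    [0,0,0],
    [0,0,0]
  ]
}}

```text
clock: 26.65
position: [0.4729, 0.0499, 0.0673]
ee_rot: [-2.335, -2.102, 0.004]
force: [-0.5, -0.5, -0.2]
width: 0.109
gripper_force: 20.0
```

Emit:
{"method": "carry_out", "body": {
  "claw": [0,0,0,0],
  "delta_pos": [
    [0,0,0.04],
    [0,0,0.04],
    [0,0,0],
    [0,0,0]
  ],
  "angular": [
    [0,0,0],
    [0,0,0],
    [0,0,0],
    [0,0,0]
  ]
}}

```text
clock: 27.05
position: [0.4736, 0.0497, 0.0671]
ee_rot: [2.335, 2.101, -0.002]
force: [-0.3, -0.8, 9.4]
width: 0.101
gripper_force: 20.0
```

Emit:
{"method": "carry_out", "body": {
  "claw": [0,0,0,0,0,0,0],
  "delta_pos": [
    [0,0,-0.03],
    [0,0,0],
    [0,0,0],
    [0,0,0],
    [0,0,0],
    [0,0,0],
    [0,0,0]
  ],
  "angular": [
    [0,0,0],
    [0,0,0.1],
    [0,0,0.1],
    [0,0,0.1],
    [0,0,0.1],
    [0,0,0.1],
    [0,0,0]
  ],
  "force": 30
}}

```text
clock: 27.75
position: [0.4737, 0.0496, 0.0672]
ee_rot: [2.783, 1.454, -0.002]
force: [-0.1, -1.8, 5.1]
width: 0.105
gripper_force: 30.0
```

```bash
cat > st.py <<'E'
from h import *
s=arm.observe();M=R.from_rotvec(s["ee_rot"]).as_matrix()
print(s["clock"],np.round(s["position"],4),"xhead",np.degrees(np.arctan2(M[1,0],M[0,0])).round(1),"tilt",M[:2,2].round(4),"F",np.round(s["force"],1),"M",np.round(s["ft_torque"],2),"Ftool",(M.T@s["force"]).round(1))
E
python3 st.py
```

```text
27.75 [0.4737 0.0496 0.0672] xhead 55.2 tilt [-0.0001 -0.0018] F [-0.1 -1.8  5.1] M [-0.27 -0.24 -0.01] Ftool [-1.6  1.  -5.1]
```

Forces are small; carry on turning.

Emit:
{"method": "carry_out", "body": {
  "claw": [0,0,0,0,0,0,0],
  "delta_pos": [
    [0,0,0],
    [0,0,0],
    [0,0,0],
    [0,0,0],
    [0,0,0],
    [0,0,0],
    [0,0,0]
  ],
  "angular": [
    [0,0,0.1],
    [0,0,0.1],
    [0,0,0.1],
    [0,0,0.1],
    [0,0,0.1],
    [0,0,0],
    [0,0,0]
  ]
}}

```text
clock: 28.45
position: [0.4734, 0.0496, 0.0671]
ee_rot: [3.055, 0.725, -0.002]
force: [-0.7, -0.3, 5.6]
width: 0.113
gripper_force: 30.0
```

```bash
python3 st.py
```

```text
28.45 [0.4734 0.0496 0.0671] xhead 26.7 tilt [-0.0007 -0.0017] F [-0.7 -0.3  5.6] M [-0.2  -0.03 -0.12] Ftool [-0.8 -0.  -5.6]
```

Emit:
{"method": "carry_out", "body": {
  "claw": [0,0,0,0,0,0,0,0],
  "delta_pos": [
    [0,0,0],
    [0,0,0],
    [0,0,0],
    [0,0,0],
    [0,0,0],
    [0,0,0],
    [0,0,0],
    [0,0,0]
  ],
  "angular": [
    [0,0,0.1],
    [0,0,0.1],
    [0,0,0.1],
    [0,0,0.1],
    [0,0,0.1],
    [0,0,0.1],
    [0,0,0],
    [0,0,0]
  ]
}}

```text
clock: 29.25
position: [0.4733, 0.0496, 0.0671]
ee_rot: [3.133, -0.21, -0.001]
force: [-0.6, -1.9, 6.8]
width: 0.107
gripper_force: 30.0
```

```bash
python3 st.py
```

```text
29.25 [0.4733 0.0496 0.0671] xhead -7.7 tilt [-0.0009 -0.0017] F [-0.6 -1.9  6.8] M [-0.18  0.07 -0.1 ] Ftool [-0.3  2.  -6.8]
```

Emit:
{"method": "carry_out", "body": {
  "claw": [1.6,2.4,3.2,4,4,4,4,4,4,4,4,4],
  "delta_pos": [
    [0,0,0],
    [0,0,0],
    [0,0,0],
    [0,0,0],
    [0,0,-0.3],
    [0,0,-1],
    [0,0,-2.5],
    [0,0,-2.5],
    [0,0,-2.5],
    [0,0,0],
    [0,0,0],
    [0,0,0]
  ],
  "angular": [
    [0,0,0],
    [0,0,0],
    [0,0,0],
    [0,0,0],
    [0,0,0],
    [0,0,0],
    [0,0,0],
    [0,0,0],
    [0,0,0],
    [0,0,0],
    [0,0,0],
    [0,0,0]
  ]
}}

```text
clock: 30.45
position: [0.4725, 0.0501, 0.1544]
ee_rot: [3.133, -0.21, -0.004]
force: [0.9, 0.4, -1.8]
width: 0.436
gripper_force: 0.0
```

Run:
```python
from look import *
p=look([("wing",.057),("screw",.0175),("bar_hole",.042),("pivot",.042),("bar_handle",.062)],"w13")
r=arm.trace("wing",p)
if r:
    ys,xs=np.nonzero(r[0]["region"]);print(len(xs),xs.min(),xs.max(),ys.min(),ys.max())
    x0,y0,x1,y1=xs.min()-3,ys.min()-3,xs.max()+4,ys.max()+4
    f=cv2.GaussianBlur(p["frame"].astype(float).mean(2),(0,0),.7)[y0:y1:2,x0:x1:2];print(x0,y0)
    for row in f.astype(int): print(" ".join("%3d"%v for v in row))
```

```text
t 30.5 tcp [0.4724 0.05   0.1542] xhead -7.69 tilt [-0.003  -0.0017] j [-0.95  0.43  0.99  2.09 -0.48  0.87 -1.38] F [-0.5  0.2 -0.6] w 0.4378982946541662
wing 0.96 [316.1 205.5] [0.4721 0.0491 0.057 ]
pivot 0.6 [145.3 200.8] [0.489  0.1797 0.042 ]
bar_handle 0.89 [215.4 205.6] [0.4834 0.1202 0.062 ]
1387 294 335 181 227
291 178
 89  87  88  88  88  88  88  88  88  88  88  87  87  87  87  87  87  87  87  87  87  87  86  87
 87  87  87  87  87  87  87  87  86  81  76  71  63  70  76  80  84  86  86  86  85  86  86  86
 87  87  86  86  86  86  84  74  57  44  34  27  23  27  32  44  54  73  84  86  85  86  86  86
 87  86  86  86  86  82  63  36  20  16  15  14  12  14  12  15  19  36  62  81  85  86  86  85
 86  85  85  85  76  55  29  16  14  12  11  10  11   9  10  12  15  16  25  52  77  85  85  84
 85  86  86  81  51  22  16  14  15  12   9   9  11   9   9   9  13  16  14  22  49  78  85  85
 87  87  86  69  29  16  14  14  13  12  10   9  11  10   9  10  12  15  15  14  24  65  85  86
 87  87  81  48  18  15  15  14  14  12  12  12  11  10   9  11  13  16  14  15  17  45  78  85
 
[... 1122 characters left out ...]
  22  49  76  84  88  93 131
 85  85  84  84  85  84  79  61  36  16  13  13  13  12  12  16  35  61  78  83  84  84 111 176
 85  85  85  85  85  85  84  83  69  28  14  12  12  12  12  28  68  83  85  85  86  86 124 201
 88  89  90  89  89  89  89  89  78  33  13  12  13  14  12  33  77  89  90  95 112 118 148 211
 98 102 102 101 102 101 101 101  93  49  17  14  13  14  14  42  90 101 115 160 204 212 218 230
103 107 107 107 107 107 107 107 105  78  36  19  19  20  31  69 102 108 146 222 234 235 235 235
100 103 104 104 104 103 103 103 103  99  84  70  68  70  82  95 103 116 170 225 231 232 232 232
100 103 102 103 103 103 103 103 103 103 102 100 100 100 103 102 104 142 218 231 232 232 232 232
```

```bash
python3 -c "
from cell import arm
print(arm.sign_off())"
```

```text
the job is handed in; nothing more can be done
None
```

The bar is swung closed over the plate and the thumbscrew is home in the latch post, turned about 92° clockwise and released. The last wrist picture showed it holding that angle. I handed the job in at about 30.5 s, and no verdict came back; catch lift has no readout, so I infer it from the turn and about 0.1 N m of torque.

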